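# Lock the signed medals away in the display locker

### The arm

A 6-joint arm with a two-finger parallel gripper is mounted at the origin on the work surface. World frame = base frame: x ahead of the robot, y to its left, z up, the work surface at z = 0. Lengths are in m, angles in rad, forces in N, time in s.
With the tool pointing down it reaches from about 0.25 to 0.85 m from the base axis. Payload 12.5 kg.
Tool frame: the origin (TCP) lies at the very end of the fingers, on their centre line; the grasp point (between the pads) lies 19 mm behind it (arm.hold_point_z is the distance from the TCP to the grasp point, in m); z points along the fingers, y is the line along which they close (so a half turn about z gives the same grasp; the last joint's range is limited). The gripper opens to 93 mm and grips with 3 to 60 N. Pads are 15 mm wide; open, the fingers measure 128 mm over their backs; the gripper's body (75 mm by 188 mm) begins 65 mm behind the grasp point.
Start: joints at [1.152, 0.351, 1.652, -0, 1.139, -0.085], TCP at [0.18, 0.52, 0.219] pointing down, gripper open.
Joint ranges: [-2.75, 2.75], [-0.79, 2.1], [0.01, 2.65], [-1.57, 4.71], [0.07, 3.14], [-2.87, 2.87]. Speed limits (rad/s): [2.22, 2.22, 2.79, 3.14, 3.14, 3.14].

### API

Orientations are given as a unit quaternion [w, x, y, z].
In Python, from workcell import arm gives the robot as it stands.
- The arm moves only by the shell command python3 -m inch 'ROWS' [FORCE]. ROWS is JSON, a list that holds one entry, the list of rows, each a list of 7 numbers: the turn, a rotation vector about the world's x, y, z in units of 8 degrees (1.0 is 8 degrees), then the shift along the world's x, y, z in units of 30 mm (1.0 is 30 mm), then the finger opening in mm, from 0 to 93. A call has 1 to 8 rows; each row is the pose to reach, as a shift and turn from the pose commanded when the call began; what a row does not reach only later rows make up. A row lasts 1/8 s, in which the tool goes at most 62.5 mm and 10.7 degrees, less where a joint would pass 70% of its speed; a pose out of reach is approached as far as the arm can. A call with a gripper value outside its range is refused whole. The fingers move at their own pace and stop on an object; FORCE is the grip in N (left out, the last holds). Time passes only in rows, so rows that repeat a pose let the fingers close. It gives the time, the measured TCP pose, the force, the opening and the grip force at its end, in the units of the state.
- arm.state(): the state, without advancing time (a new reading comes with each control period).
- arm.snapshot(name): name is "scene" or "top" or "wrist"; returns a dict with "img" (420x560x3 uint8, blue, green, red), "K" (3x3 intrinsics, pixels), "R" (3x3) and "t" (3): a world point X has camera coordinates R X + t. Camera axes: x right, y down, z forward; pixel columns grow to the right and rows downward; lengths in m; the calibration is good to about 2 mm. A picture is of the moment at which its call begins. There is no depth.
- arm.close_job(): hands the job in; it is judged then, once.
The state is a dict: "t": time; "q": joint angles; "joint_velocities": joint speeds; "effort": joint torques, N m; "eef_pos": TCP position; "tcp_rot": TCP orientation; "wrist_force": force on the tool from outside, world axes, zero at the start; "moment": the same for the moment, N m; "opening": finger opening in m; "grip_force": force on a finger pad.
Only numpy, scipy, OpenCV 4.12 (cv2) and the standard library are available. Lean on these libraries where they do the work, as an engineer would, in place of code of your own. Each camera call takes 0.05 s, during which the arm holds its last target. There are 200 camera calls.

### The job

Lift the locker's latch bar over its catch, swing the gate wide open and draw the tray right out; then put every medal puck lying on the table into a pocket of its own, medal up, and press each one fully home past its click, squarely, with the wooden-handled seating tool (never push them in with the gripper itself). Stand the tool upright on its round rubber pad again, slide the tray fully in, and shut the gate with the bar dropped back down behind its catch. Leave the tape roll and the pen pot where they are.

Things in the scene. Friction and masses are not known exactly. Their poses are not given: they have to be found in the camera images.
- cage: Low aluminium display locker, fixed: 220 mm wide, 165 deep, 94 high; side walls, back wall and a clear roof over the rear only (78 to 160 mm behind the gate line); in front of that it is open from above. Origin on the table at the middle of the gate line (front opening); x axis points into the locker, y to the hinge side. Place varies some 10 cm, turned up to 0.15 rad.
- catch (a point): Top of the fixed steel catch, 72 mm high, just outside the gate's free end: an upright tooth 6 mm thick and 26 mm long that stands 4 mm in front of the dropped bar's end and holds it in, with a 45 degree ramp on its outer side, up which the bar rides by itself if the gate is pushed shut.
- hinge (a point): The vertical hinge axis of the gate, at table height; 106 mm to the +y side of the locker's origin. Axes parallel to the locker's.
- gate (a joint): Gate angle, rad: 0 shut, grows as its free end swings outwards (towards -x of the locker), stop at 1.9. The gate is a light framed panel 212 mm long, 12 mm thick, top at height 85 mm, hinged at hinge; stays where it is left (friction about 0.06 N m). It blocks the tray while shut.
- bar (a joint): Latch bar angle, rad: 0 level (dropped), grows as its free end is lifted, to 1.0; falls back by its weight. A 10 mm steel rod 22 mm in front of the gate's mid plane, 60 mm high; pivots on the gate 126 mm from the hinge axis, about the gate's normal, and reaches 130 mm past the pivot to the catch. Lifted 0.2 rad or more it clears the catch; the gate is past catch and ramp at 0.25 rad.
- bar_knob (a point): Centre of the black ball (22 mm across) on a thin stalk up from the bar: 65 mm from the bar's pivot towards the free end and 52 mm above the bar's axis, so 112 mm high with the bar down; it moves on an arc about the pivot as the bar lifts. Pinched from above across the gate (along its normal) it serves both to lift the bar and to swing the gate. With all at rest its axes are the locker's.
- tray (a joint): Tray travel, m: 0 fully in, 0.14 fully out (stop), sliding towards -x of the locker; friction about 1.5 N; stays where it is left.
- tray_tab (a point): Middle of the top edge (height 70 mm) of the tray's upright pull tab: a steel plate 10 mm thick (along the locker's x), 50 mm wide, free for 55 mm below its top on both faces. It stands 36 mm behind the gate line with the tray in. Slides with the tray.
- pocket0 (a point): Where a puck's centre is when home in the pocket farthest from the hinge: 15 mm above the pocket's floor, 5 mm below the tray's top (34 mm high). Three round pockets, 49 mm across, 20 deep, 64 mm apart along the locker's y, 64 mm behind the tab. Sprung balls in the wall hold a puck 11 to 12 mm too high when just set in; 12 to 22 N straight down click it past them. Axes as the locker's.
- pocket1 (a point): The same for the middle pocket.
- pocket2 (a point): The same for the third pocket (nearest the hinge).
- puck_a_mid (a point): Centre (half-way up) of a medal puck: a black plastic disc 46 mm across, 30 mm tall, grooved round its lower half, foot chamfered to 40 mm, a flat brass medal on top; z up when medal up. 0.09 kg. Two or three alike lie medal up on the table, on the side of the locker away from the hinge.
- puck_b_mid (a point): Another puck, the same (any one of the three may be absent).
- puck_c_mid (a point): Another puck, the same (any one of the three may be absent).
- tool_mid (a point): Middle of the seating tool, 45 mm above its flat underside; 90 mm tall: a round rubber pressing foot 42 mm across, 18 mm high, a steel collar 46 mm across on it (to 20 mm), then a plain wooden handle 28 mm across to the top. 0.25 kg. Starts upright on its pad; z up along the handle.
- pad: Round rubber pad, 90 mm across, 4 mm thick, fixed on the table on the hinge side of the locker; origin at the centre of its underside. The seating tool's place.
- tape: Roll of brown tape lying flat, 90 mm across, 48 mm tall; a bystander, origin at the centre of its underside.
- pen_pot: Dark steel pot 72 mm across and 90 mm tall (120 mm with its pens); a bystander, origin at the centre of its underside.
Mind the look-alikes: they are no part of the job. What is shaped like the part that bears puck_b_mid but turquoise is not meant.

How it is judged:
By the outcome, as a careful person would: the job done as asked, in the order asked, and still so for the second after the job is handed in, with the robot touching nothing.
Of puck_a, puck_b, puck_c only 2 to 3 are there at a start; the rules pass over those that are not, and their reading is None.
At some moment in a run one of puck_a, puck_b, puck_c may be knocked a few centimetres aside while the robot is not near it.
It also fails if it takes over 210 s, if anything falls off the work surface, if the arm or the gripper's body presses on something with over 40 N, if the wrist force passes 120 N, or if a joint passes its speed limit or range.

## Working session

There is one attempt and no reset: what is moved stays moved. The work goes in short steps, Python scripts to look and compute and a shell command to move; the robot and the scene stay as the last step left them, time stands still between calls to the robot, and variables do not carry over. Pictures are saved under pics/ and viewed, at most 14 in all, crops included, and the job is handed in when it is done.

```bash
ls; mkdir -p pics
python3 - <<'E'
from workcell import arm
import cv2,pickle,numpy as np
for n in ["scene","top"]:
    s=arm.snapshot(n); pickle.dump(s,open(n+".pkl","wb"))
    cv2.imwrite(f"pics/{n}0.png",cv2.resize(s["img"],(784,588),interpolation=cv2.INTER_CUBIC))
    print(n,s["K"].tolist(),(-s["R"].T@s["t"]).tolist())
print(arm.state())
E
```

```text
pics
scene [[384.9304948649929, 0.0, 275.66498412779583], [0.0, 384.9304948649929, 216.33696129662772], [0.0, 0.0, 1.0]] [1.2669702192588748, -0.2635136222434117, 0.8098149569718249]
top [[427.73253965018813, 0.0, 272.6327522506446], [0.0, 427.73253965018813, 214.62664057653717], [0.0, 0.0, 1.0]] [0.4841170437957185, 0.021713788588397714, 1.2471282873282916]
{'t': 0.1, 'q': array([ 1.15238804e+00,  3.51196312e-01,  1.65232472e+00, -4.30851416e-05,
        1.13909795e+00, -8.45960492e-02]), 'joint_velocities': array([-0.00050334,  0.00046785, -0.00268792, -0.00025289, -0.00151537,
       -0.00092606]), 'effort': array([-2.17625829e-04, -4.98029709e+01, -2.85701591e+01,  6.99909660e-02,
        2.39579013e-02, -2.79801696e-05]), 'eef_pos': array([0.18006982, 0.51937522, 0.21816106]), 'tcp_rot': array([-1.08759198e-04,  1.66123343e-01,  9.86104848e-01, -5.01886910e-04]), 'wrist_force': array([-0.37993168,  0.67147311, -0.90593214]), 'moment': array([-0.01103457,  0.03916726, -0.0408459 ]), 'grip_force': 0.0, 'opening': 0.0931344827908828}
```

View pics/scene0.png

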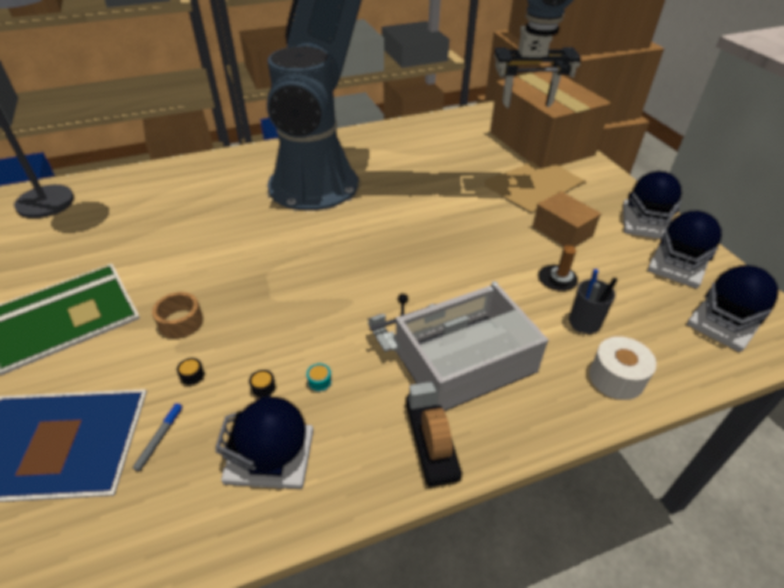

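View pics/top0.png

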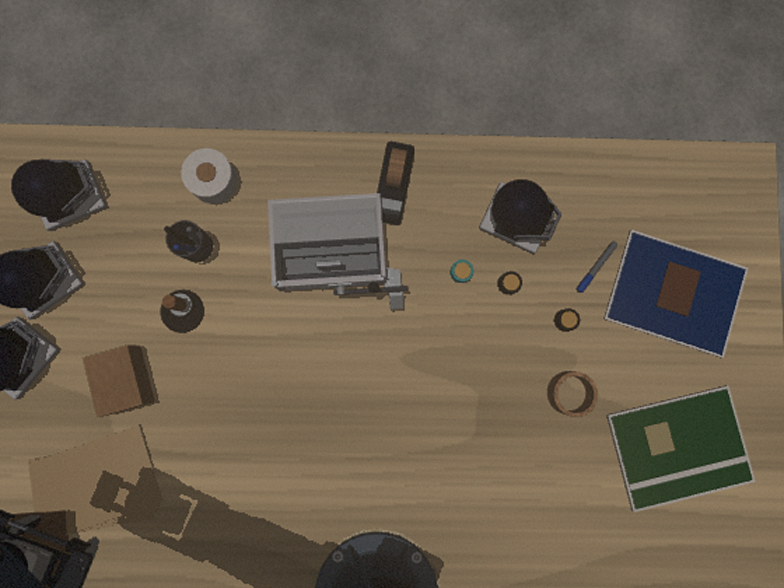

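The scene picture shows the locker (470,345), tool on its pad (567,262), two black pucks (190,370) and (262,382), and the turquoise decoy (319,376). In the top picture the gate faces the robot, with its catch at right (396,295), pucks at (510,282) and (568,319), and the tool at (175,305).

```bash
cat > h.py <<'E'
import numpy as np,cv2,pickle
from scipy.spatial.transform import Rotation as Ro
def ray(s,u,v):
    c=-s["R"].T@s["t"]; d=s["R"].T@np.linalg.inv(s["K"])@[u,v,1]; return c,d
def onz(s,u,v,z):
    c,d=ray(s,u,v); return c+d*(z-c[2])/d[2]
def tri(*obs):
    A=np.zeros((3,3));b=np.zeros(3);L=[]
    for s,u,v in obs:
        c,d=ray(s,u,v); d=d/np.linalg.norm(d); P=np.eye(3)-np.outer(d,d);A+=P;b+=P@c;L.append((P,c))
    X=np.linalg.solve(A,b); return X,[float(np.linalg.norm(P@(X-c))) for P,c in L]
def proj(s,X):
    p=s["K"]@(s["R"]@np.asarray(X)+s["t"]); return p[:2]/p[2]
def crop(s,u0,v0,w,h,name,W=784):
    f=W/w; cv2.imwrite(name,cv2.resize(s["img"][v0:v0+h,u0:u0+w],None,fx=f,fy=f,interpolation=cv2.INTER_CUBIC))
def load(n): return pickle.load(open(n+".pkl","rb"))
def snap(n,save):
    from workcell import arm
    s=arm.snapshot(n); pickle.dump(s,open(save+".pkl","wb")); return s
def Rt(q): return Ro.from_quat([q[1],q[2],q[3],q[0]])
def dirs(st=None):
    from workcell import arm
    st=st or arm.state(); R=Rt(st["tcp_rot"]).as_matrix(); return np.round(st["eef_pos"],4),np.round(R[:,1],3),np.round(R[:,2],3)
E
python3 - <<'E'
from h import *
t=load("top");s=load("scene")
a=crop(t,180,130,120,100,"pics/ctop.png",720); crop(s,255,200,144,96,"pics/cscene.png",784)
f=1.4
for n,u,v,z in [("p1",510,282,.03),("p2",568,319,.03),("tq",462,271,.03),("tool",172,300,.094),("pad",183,311,.004),("corner hinge",276,288,.085),("gate free",385,280,.085),("pot",183,238,.1),("tape",208,172,.048),("ring",573,394,.048),("backL",270,201,.094),("backR",381,195,.094)]:
    print(n,onz(t,u/f,v/f,z).round(3))
E
```

```text
p1 [ 0.633 -0.262  0.03 ]
p2 [ 0.559 -0.381  0.03 ]
tq [ 0.654 -0.163  0.03 ]
tool [0.577 0.404 0.094]
pad [0.562 0.411 0.004]
corner hinge [0.605 0.208 0.085]
gate free [ 0.625 -0.004  0.085]
pot [0.697 0.387 0.1  ]
tape [0.844 0.359 0.048]
ring [ 0.408 -0.384  0.048]
backL [0.775 0.224 0.094]
backR [0.792 0.007 0.094]
```

View pics/ctop.png

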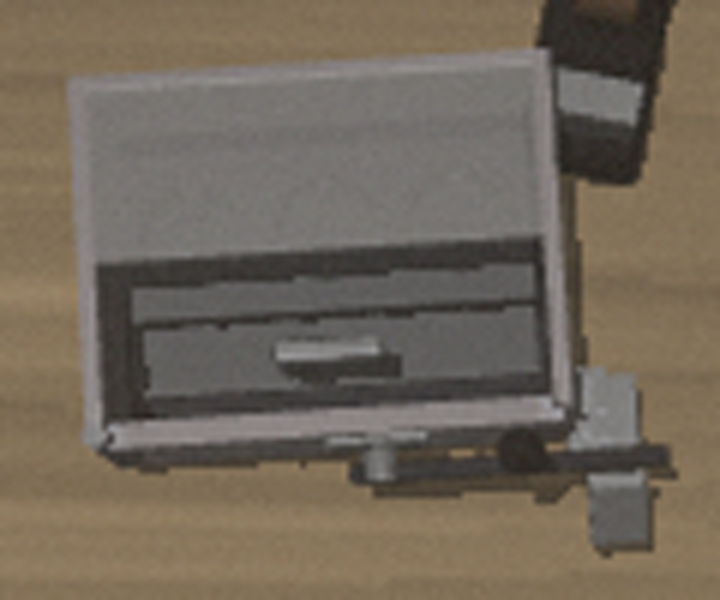

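View pics/cscene.png

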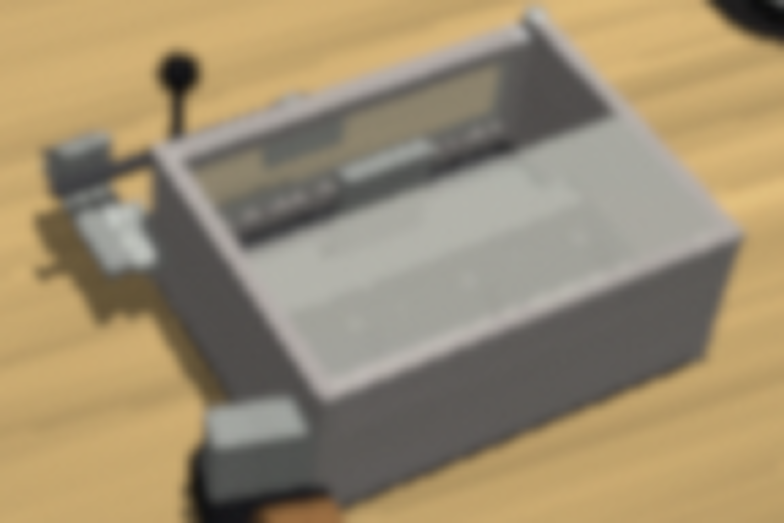

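Top crop: knob (522,448), tab top (328,349), wall corners (70,80), (548,52), (574,412). Scene crop: knob (179,73), tab top (388,160). The gate is at the near side, with the bar behind the catch tooth.

```bash
python3 - <<'E'
from h import *
t=load("top");s=load("scene")
T=lambda x,y:(180+x/6,130+y/6); S=lambda x,y:(255+x*144/784,200+y*144/784)
k,e=tri((t,*T(522,448)),(s,*S(179,73)));print("knob",k.round(4),e)
k,e=tri((t,*T(328,349)),(s,*S(388,160)));print("tab",k.round(4),e)
k,e=tri((t,*T(548,50)),(s,*S(740,235)));print("notused",k.round(4))
k,e=tri((t,*T(551,50)),(s,*S(325,398)));print("backR",k.round(4),e)
bl=onz(t,*T(70,78),.094);br=onz(t,*T(551,49),.094);fr=onz(t,*T(577,412),.094);fl=onz(t,*T(88,440),.094)
print(bl,br,fr,fl); d=bl-br;print(np.arctan2(-d[0],d[1]),np.linalg.norm(d)); d=br-fr;print(np.arctan2(d[1],d[0]),np.linalg.norm(d))
f=1.4
for n,a,b in [("tool",(172,300),(567,249)),("p1",(510,282),(262,379)),("p2",(568,319),(190,367))]:
  k,e=tri((t,a[0]/f,a[1]/f),(s,b[0]/f,b[1]/f));print(n,k.round(4),e)
E
python3 -m inch '[[[0,0,0,1.5,-1,1,93],[0,0,0,3,-2,1,93],[0,0,0,5,-4,1,93],[0,0,0,6.5,-6,1,93],[0,0,0,8,-8,1,93],[0,0,0,9,-10,1,93],[0,0,0,10,-12,1,93],[0,0,0,10,-12.5,1,93]]]'
python3 - <<'E'
from h import *
s=snap("wrist","w1");cv2.imwrite("pics/w1.png",s["img"]);print(dirs());print(-s["R"].T@s["t"],s["K"][0,0],s["R"].round(2))
E
```

```text
knob [0.6093 0.0186 0.1116] [0.0011379899289343817, 0.0011379899289344813]
tab [0.6587 0.1094 0.0663] [0.0013394540325157409, 0.0013394540325158113]
notused [0.8158 0.0759 0.205 ]
backR [0.7955 0.0096 0.0928] [0.0020413265979072714, 0.002041326597907363]
[0.77626969 0.22683199 0.094     ] [0.7948343  0.00775895 0.094     ] [ 0.62765141 -0.00706564  0.094     ] [0.61044573 0.21305413 0.094     ]
0.08453970115721432 0.21985822731392213
0.08844156887983841 0.1678388781858755
tool [0.5768 0.4039 0.0955] [9.01512285865476e-05, 9.015122858657285e-05]
p1 [ 0.6332 -0.2623  0.0277] [0.0004903829167789588, 0.0004903829167789151]
p2 [ 0.5593 -0.3812  0.0278] [0.0009703219755656894, 0.0009703219755656776]
t: 1.1
eef_pos: [0.4782, 0.149, 0.2484]
tcp_rot: [-0.0, 0.166, 0.986, -0.0]
wrist_force: [0.6, 0.4, 0.2]
opening: 0.0932
grip_force: 0.0
(array([0.4802, 0.1435, 0.2484]), array([ 0.331,  0.944, -0.002]), array([ 0.   , -0.002, -1.   ]))
[0.39785566 0.17639335 0.41329732] 317.3707421228452 [[ 0.33  0.95 -0.  ]
 [ 0.9  -0.31  0.3 ]
 [ 0.29 -0.1  -0.95]]
```

View pics/w1.png

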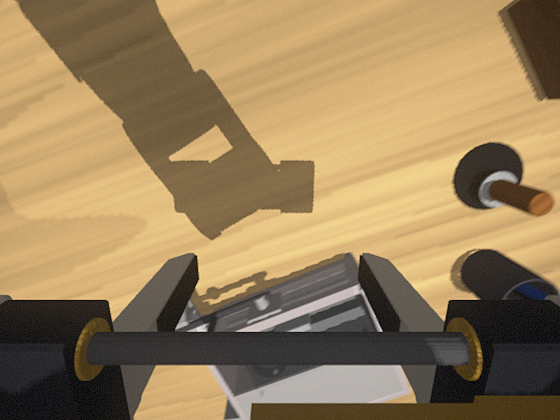

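The wrist picture looks from behind the fingers: tool at (540,200) on its pad, knob partly hidden at (265,370), gate line along (210,320)-(360,260). Top plus scene agree to 1–2 mm, so I go on with those for the knob.

```bash
cat >> h.py <<'E'
PSI=0.0865; O=np.array([0.622,0.105])
def L2W(x,y,z=0,psi=None):
    c,s_=np.cos(PSI),np.sin(PSI); return np.array([O[0]+c*x-s_*y,O[1]+s_*x+c*y,z])
def knobpose(g,a):
    e=126+65*np.cos(a)-52*np.sin(a); z=60+65*np.sin(a)+52*np.cos(a)
    # gate frame: along u (hinge->free), outward normal n
    u=np.array([-np.sin(g),-np.cos(g)]);n=np.array([-np.cos(g),np.sin(g)])
    p=np.array([0,106])+e*u+22*n
    return L2W(p[0]/1000,p[1]/1000,z/1000)
E
python3 - <<'E'
from h import *
from workcell import arm
print(np.degrees(arm.state()["q"]).round(1)); print(L2W(0,.106),knobpose(0,0),L2W(.036,0))
for g in np.arange(0,1.9,.25): print(g,((knobpose(g,.35)-knobpose(0,0))/.03).round(2),"yaw",-np.degrees(g)/8)
E
```

```text
[ 11.4  13.2  99.6  -0.1  67.2 -59.3]
[0.61284243 0.21060369 0.        ] [0.60742559 0.01841717 0.112     ] [0.6578654  0.10811012 0.        ]
0.0 [-0.06  0.72  0.64] yaw -0.0
0.25 [-1.46  0.96  0.64] yaw -1.7904931097838226
0.5 [-2.76  1.54  0.64] yaw -3.580986219567645
0.75 [-3.87  2.41  0.64] yaw -5.371479329351468
1.0 [-4.73  3.54  0.64] yaw -7.16197243913529
1.25 [-5.29  4.85  0.64] yaw -8.952465548919113
1.5 [-5.51  6.25  0.64] yaw -10.742958658702936
1.75 [-5.37  7.66  0.64] yaw -12.533451768486758
```

```bash
python3 -m inch '[[[0,0,-1.2,1,-1,0,60],[0,0,-2.4,2,-2,-0.5,60],[0,0,-3.6,3,-3,-1,60],[0,0,-4.8,4.28,-4.17,-1.5,60],[0,0,-6,4.28,-4.17,-2,60],[0,0,-7.2,4.28,-4.17,-2.5,60],[0,0,-8.22,4.28,-4.17,-2.95,60],[0,0,-8.22,4.28,-4.17,-2.95,60]]]'
python3 - <<'E'
from h import *
print(dirs())
s=snap("wrist","w2");t=snap("scene","s2");t2=snap("top","t2")
im=np.hstack([cv2.resize(s["img"],(400,300)),cv2.resize(t["img"][160:280,220:380],(400,300),interpolation=cv2.INTER_CUBIC)])
cv2.imwrite("pics/m2.png",im)
E
```

```text
t: 2.15
eef_pos: [0.6053, 0.0259, 0.159]
tcp_rot: [-0.001, 0.674, 0.738, -0.001]
wrist_force: [0.3, -0.3, -0.6]
opening: 0.0601
grip_force: 0.0
(array([0.6053, 0.0259, 0.159 ]), array([ 0.996,  0.09 , -0.002]), array([-0.002,  0.   , -1.   ]))
```

View pics/m2.png

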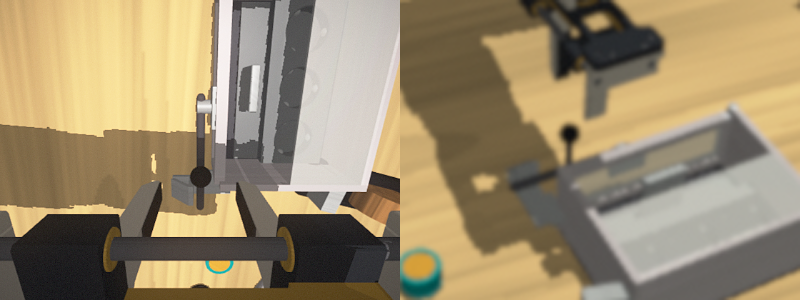

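Left (wrist, ×0.714): knob at (200,177), roughly centred between the fingertips (152,185) and (243,185). Right: the knob stands clear below and beside the fingers.

```bash
python3 - <<'E'
from h import *
s=load("w2");f=1.4
print(onz(s,200*f,177*f,.112),"tab",onz(s,255*f,88*f,.07),"pivotpin",onz(s,204*f,106*f,.06))
E
python3 -m inch '[[[0,0,0,0,0,0,60],[0,0,0,0,0,0,60]]]'
```

```text
[0.60732803 0.01761708 0.112     ] tab [0.65850852 0.10830281 0.07      ] pivotpin [0.60602283 0.08330771 0.06      ]
t: 2.55
eef_pos: [0.6061, 0.0258, 0.1605]
tcp_rot: [0.0, 0.675, 0.738, 0.0]
wrist_force: [-0.5, 0.4, -0.9]
opening: 0.0605
grip_force: 0.0
```

```bash
python3 -m inch '[[[0,0,0,0.05,-0.25,0,60],[0,0,0,0.05,-0.25,-0.8,60],[0,0,0,0.05,-0.25,-1.6,60],[0,0,0,0.05,-0.25,-2.18,60],[0,0,0,0.05,-0.25,-2.18,60],[0,0,0,0.05,-0.25,-2.18,15],[0,0,0,0.05,-0.25,-2.18,15],[0,0,0,0.05,-0.25,-2.18,15]]]' 25
python3 -m inch '[[[0,0,0,0,0,0,15],[0,0,0,0,0,0,15]]]' 25
```

```text
t: 3.55
eef_pos: [0.6077, 0.0183, 0.0953]
tcp_rot: [0.0, 0.675, 0.738, 0.0]
wrist_force: [-0.3, -0.2, -0.1]
opening: 0.0347
grip_force: 0.0
t: 3.8
eef_pos: [0.6075, 0.0183, 0.0949]
tcp_rot: [0.0, 0.675, 0.738, 0.0]
wrist_force: [0.2, 0.3, 0.9]
opening: 0.0206
grip_force: 25.0
```

```bash
python3 -m inch '[[[0,0,0,-0.01,0.11,0.125,15],[0,0,0,-0.02,0.22,0.25,15],[0,0,0,-0.03,0.35,0.36,15],[0,0,0,-0.04,0.47,0.47,15],[0,0,0,-0.05,0.6,0.56,15],[0,0,0,-0.06,0.72,0.64,15],[0,0,0,-0.06,0.72,0.64,15]]]' 25
python3 - <<'E'
from h import *
for g in np.arange(0,1.81,.125): print(round(g,3),((knobpose(g,.35)-knobpose(0,.35))/.03).round(2)[:2],round(-np.degrees(g)/8,2))
E
```

```text
t: 4.68
eef_pos: [0.6056, 0.0403, 0.114]
tcp_rot: [0.0, 0.675, 0.738, 0.0]
wrist_force: [-0.8, -0.9, -2.5]
opening: 0.0203
grip_force: 25.0
0.0 [0. 0.] -0.0
0.125 [-0.71  0.07] -0.9
0.25 [-1.4   0.24] -1.79
0.375 [-2.06  0.48] -2.69
0.5 [-2.69  0.81] -3.58
0.625 [-3.28  1.22] -4.48
0.75 [-3.81  1.69] -5.37
0.875 [-4.27  2.23] -6.27
1.0 [-4.67  2.82] -7.16
1.125 [-4.99  3.45] -8.06
1.25 [-5.23  4.12] -8.95
1.375 [-5.38  4.82] -9.85
1.5 [-5.44  5.52] -10.74
1.625 [-5.42  6.23] -11.64
1.75 [-5.31  6.94] -12.53
```

```bash
python3 -m inch '[[[0,0,-0.9,-0.71,0.07,0,15],[0,0,-1.79,-1.4,0.24,0,15],[0,0,-2.69,-2.06,0.48,0,15],[0,0,-3.58,-2.69,0.81,0,15],[0,0,-4.48,-3.28,1.22,0,15],[0,0,-5.37,-3.81,1.69,0,15],[0,0,-6.27,-4.27,2.23,0,15],[0,0,-6.27,-4.27,2.23,0,15]]]' 25
python3 -m inch '[[[0,0,-0.89,-0.4,0.59,0,15],[0,0,-1.79,-0.72,1.22,0,15],[0,0,-2.68,-0.96,1.89,0,15],[0,0,-3.58,-1.11,2.59,0,15],[0,0,-4.47,-1.17,3.29,0,15],[0,0,-5.37,-1.15,4,0,15],[0,0,-6.26,-1.04,4.71,0,15],[0,0,-6.26,-1.04,4.71,0,15]]]' 25
python3 - <<'E'
from h import *
print(dirs());print(knobpose(1.75,.35))
s=snap("top","t3");crop(s,170,120,160,120,"pics/t3.png")
E
```

```text
t: 5.68
eef_pos: [0.477, 0.1077, 0.1137]
tcp_rot: [-0.0, 0.924, 0.383, -0.0]
wrist_force: [2.0, 1.9, -6.4]
opening: 0.0204
grip_force: 25.0
t: 6.68
eef_pos: [0.447, 0.2487, 0.1137]
tcp_rot: [-0.0, 0.999, -0.044, 0.0]
wrist_force: [1.8, 0.0, -6.7]
opening: 0.0202
grip_force: 25.0
(array([0.447 , 0.2487, 0.1137]), array([-0.087, -0.996, -0.   ]), array([ 0.,  0., -1.]))
[0.4463771  0.24817487 0.13113574]
```

View pics/t3.png

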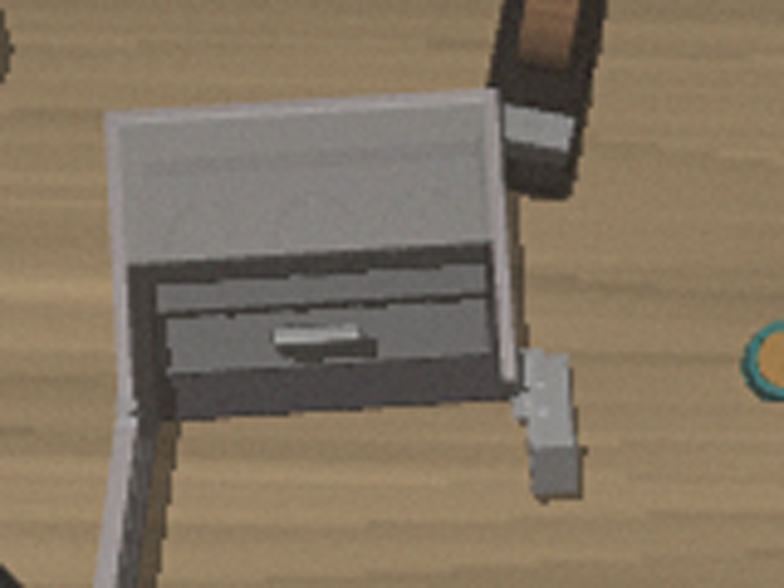

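The gate stands wide open (bottom left, panel running down from (130,415)), the tray front is free, and the tab is at (317,335). Next I lower the bar, let go and pull the tray.

```bash
python3 -m inch '[[[0,0,0,-0.24,0.02,-0.2,15],[0,0,0,-0.48,0.04,-0.42,15],[0,0,0,-0.72,0.07,-0.64,15],[0,0,0,-0.72,0.07,-0.64,45],[0,0,0,-0.72,0.07,-0.64,45],[0,0,0,-0.72,0.07,-0.64,45],[0,0,0,-0.72,0.07,0.8,45],[0,0,0,-0.72,0.07,2.6,45]]]' 25
python3 -m inch '[[[0,0,1.3,1,-0.8,0.2,30],[0,0,2.6,2,-1.6,0.2,30],[0,0,3.9,3,-2.4,0.2,30],[0,0,5.2,4,-3.2,0.2,30],[0,0,6.5,5,-4,0.2,30],[0,0,7.8,6,-4.7,0.2,30],[0,0,9.1,7,-4.75,0.2,30],[0,0,10.4,7.7,-4.75,0.2,30]]]' 25
python3 - <<'E'
from h import *
p,y,z=dirs();print(p,np.degrees(np.arctan2(y[1],y[0])),z,((L2W(.036,0,.038)-p)/.03).round(2))
E
```

```text
t: 7.72
eef_pos: [0.4241, 0.2499, 0.1925]
tcp_rot: [0.001, 0.999, -0.045, -0.001]
wrist_force: [0.6, 0.2, -0.1]
opening: 0.0445
grip_force: 0.0
t: 8.72
eef_pos: [0.6568, 0.1071, 0.1976]
tcp_rot: [-0.0, 0.775, 0.632, -0.0]
wrist_force: [0.3, 0.3, -0.2]
opening: 0.0297
grip_force: 0.0
[0.6568 0.1071 0.1976] -11.658401625429311 [-0.  0. -1.] [ 0.04  0.03 -5.32]
```

Turn 16.6° more (2.08 units), then descend, close, and pull.

```bash
python3 -m inch '[[[0,0,1.2,0.04,0.03,0,30],[0,0,2.08,0.04,0.03,-1,30],[0,0,2.08,0.04,0.03,-2.5,30],[0,0,2.08,0.04,0.03,-4,30],[0,0,2.08,0.04,0.03,-5.3,30],[0,0,2.08,0.04,0.03,-5.3,5],[0,0,2.08,0.04,0.03,-5.3,5],[0,0,2.08,0.04,0.03,-5.3,5]]]' 30
python3 -m inch '[[[0,0,0,-0.6,-0.05,0,5],[0,0,0,-1.3,-0.11,0,5],[0,0,0,-2.1,-0.18,0,5],[0,0,0,-2.9,-0.25,0,5],[0,0,0,-3.7,-0.32,0,5],[0,0,0,-4.3,-0.37,0,5],[0,0,0,-4.7,-0.41,0,5],[0,0,0,-4.7,-0.41,0,5]]]' 30
```

```text
t: 9.72
eef_pos: [0.6581, 0.1087, 0.041]
tcp_rot: [0.001, 0.677, 0.736, 0.001]
wrist_force: [0.4, -0.1, 2.4]
opening: 0.0095
grip_force: 30.0
t: 10.72
eef_pos: [0.5189, 0.0968, 0.0411]
tcp_rot: [0.003, 0.677, 0.736, 0.003]
wrist_force: [8.1, 3.7, -0.7]
opening: 0.0097
grip_force: 30.0
```

Tray travelled 139 mm with an 8 N stop force, so it is out. I release it and look down at the pockets from two places.

```bash
python3 -m inch '[[[0,0,0,0,0,0,30],[0,0,0,0,0,0,30],[0,0,0,0,0,1.5,30],[0,0,0,0,0,3.5,40],[0,0,0,1,-0.8,5.2,50],[0,0,0,1.8,-1.6,6.5,60],[0,0,0,1.8,-1.6,6.5,60],[0,0,0,1.8,-1.6,6.5,60]]]' 30
python3 -c "
from h import *
s=snap('wrist','wa');cv2.imwrite('pics/wa.png',s['img'])"
python3 -m inch '[[[0,0,0,0,-1,0,70],[0,0,0,0,-1.8,0,70],[0,0,0,0,-1.8,0,70]]]'
python3 - <<'E'
from h import *
a=load("wa");b=snap('wrist','wb');tp=snap('top','t4')
def circ(s,X):
    th=np.linspace(0,2*np.pi,40)
    return X
for n,s in [("a",a),("b",b)]:
    for i,y in enumerate([-.064,0,.064]): print(n,i,proj(s,L2W(-.04,y,.034)).round(1))
    print(n,"tab",proj(s,L2W(-.104,0,.07)).round(1))
cv2.imwrite("pics/wab.png",np.hstack([a["img"][0:400,80:480],b["img"][0:400,80:480]]))
print(dirs())
E
```

```text
t: 11.72
eef_pos: [0.569, 0.0485, 0.2329]
tcp_rot: [-0.001, 0.677, 0.736, -0.001]
wrist_force: [-0.5, -0.8, -0.2]
opening: 0.0599
grip_force: 0.0
t: 12.15
eef_pos: [0.5691, -0.006, 0.2327]
tcp_rot: [-0.001, 0.678, 0.735, -0.001]
wrist_force: [-0.2, -0.1, -0.0]
opening: 0.0699
grip_force: 0.0
a 0 [293.2 199. ]
a 1 [293.9 143.9]
a 2 [294.5  82.4]
a tab [232.5 147.4]
b 0 [297.9 152.6]
b 1 [298.8  92.1]
b 2 [299.7  24.4]
b tab [234.6  90.1]
(array([ 0.5694, -0.0049,  0.2332]), array([ 0.997,  0.082, -0.002]), array([-0.002,  0.   , -1.   ]))
```

View pics/wab.png

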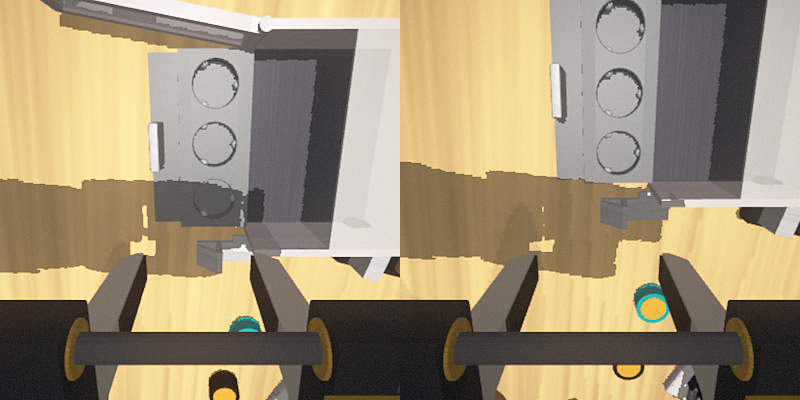

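Projected pocket positions match the seen rims within about 1 px (a: (294,143), (295,83); b: (299,153), (300,93)), and the tray is out. Now to the pucks.

```bash
python3 - <<'E'
from h import *
a=load("wa");b=load("wb")
print(tri((a,294,143),(b,300,93)))
E
python3 -m inch '[[[0,0,0,0.3,-1.5,0,80],[0,0,0,0.6,-3,0,80],[0,0,0,0.9,-5,0,80],[0,0,0,1.2,-7,0,80],[0,0,0,1.4,-9,0,80],[0,0,0,1.4,-10.2,0,80],[0,0,0,1.4,-10.2,0,80]]]'
python3 -c "
from h import *
s=snap('wrist','wc');print(dirs())"
python3 -m inch '[[[0,0,0,-1,-2,0,80],[0,0,0,-2,-4,0,80],[0,0,0,-2,-4,0,80],[0,0,0,-2,-4,0,80]]]'
python3 - <<'E'
from h import *
a=load("wc");b=snap('wrist','wd');snap('top','t5');print(dirs())
for s in (a,b):
  print([proj(s,X).round(0) for X in ([.6332,-.2623,.03],[.5593,-.3812,.03])])
cv2.imwrite("pics/wcd.png",np.hstack([a["img"][0:400,80:480],b["img"][0:400,80:480]]))
E
```

```text
(array([0.58355246, 0.10151923, 0.02219691]), [0.0006840795373172483, 0.0006840795373173292])
t: 13.12
eef_pos: [0.6118, -0.3126, 0.2328]
tcp_rot: [-0.001, 0.678, 0.735, -0.0]
wrist_force: [0.1, 0.7, 0.2]
opening: 0.0799
grip_force: 0.0
(array([ 0.612 , -0.3111,  0.2331]), array([ 0.997,  0.082, -0.001]), array([-0.001,  0.001, -1.   ]))
t: 13.68
eef_pos: [0.5525, -0.4303, 0.2338]
tcp_rot: [-0.0, 0.677, 0.736, 0.0]
wrist_force: [0.1, 0.0, -0.1]
opening: 0.0796
grip_force: 0.0
(array([ 0.5531, -0.4296,  0.234 ]), array([0.996, 0.084, 0.   ]), array([ 0.,  0., -1.]))
[array([300., 147.]), array([232., 238.])]
[array([369.,  36.]), array([287., 147.])]
```

View pics/wcd.png

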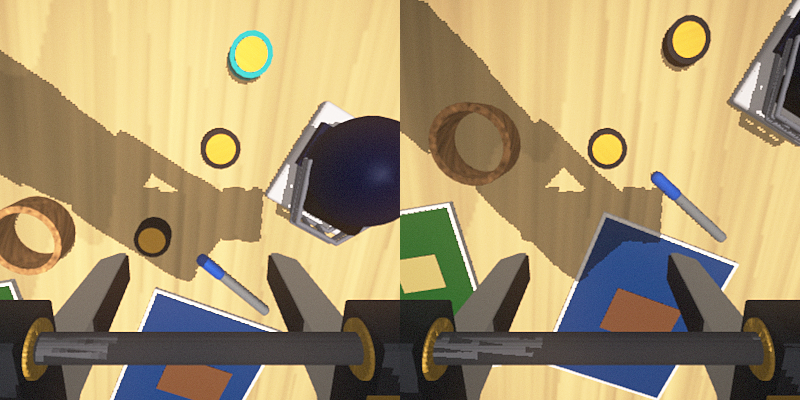

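Crop c shows p2 at (152,238) and p1 at (220,148); crop d shows p2 at (607,149) and p1 at (689,40). These agree with the projections, so neither has been knocked.

Run:
```python
from h import *
a=load("wc");b=load("wd");t=load("top");s=load("scene");f=1.4
for n,o in (("p1",[(a,300,148),(b,369,40),(t,510/f,282/f),(s,262/f,379/f)]),("p2",[(a,232,238),(b,287,149),(t,568/f,319/f),(s,190/f,367/f)])):
    X,e=tri(*o);print(n,X.round(4),np.round(e,4),((X-dirs()[0])/.03).round(2), [onz(q[0],q[1],q[2],.03).round(4)[:2] for q in o])
```

```text
p1 [ 0.6334 -0.2635  0.0271] [0.0007 0.0019 0.0006 0.0017] [ 2.68  5.54 -6.9 ] [array([ 0.6328, -0.2639]), array([ 0.6336, -0.2658]), array([ 0.6328, -0.2623]), array([ 0.6353, -0.2619])]
p2 [ 0.5591 -0.3822  0.027 ] [0.0005 0.002  0.0002 0.0019] [ 0.2   1.58 -6.9 ] [array([ 0.5597, -0.3805]), array([ 0.559 , -0.3839]), array([ 0.559 , -0.3814]), array([ 0.5617, -0.3799])]
```

```bash
python3 -m inch '[[[0,0,-1.3,0.21,1.59,0,80],[0,0,-2.6,0.21,1.59,0,80],[0,0,-3.9,0.21,1.59,-1,80],[0,0,-5.2,0.21,1.59,-2,80],[0,0,-6.5,0.21,1.59,-3,80],[0,0,-7.8,0.21,1.59,-4,80],[0,0,-9.1,0.21,1.59,-4.5,80],[0,0,-10.4,0.21,1.59,-5,80]]]' 5
python3 - <<'E'
from h import *
p,y,z=dirs();print(p,np.degrees(np.arctan2(y[1],y[0])),z,((np.array([.5593,-.382,.012])-p)/.03).round(2))
E
```

```text
t: 14.78
eef_pos: [0.5592, -0.382, 0.0834]
tcp_rot: [-0.0, 0.995, 0.098, 0.0]
wrist_force: [0.8, -0.2, 0.5]
opening: 0.0797
grip_force: 0.0
[ 0.5592 -0.382   0.0834] -78.70129979000235 [-0.  0. -1.] [ 0.    0.   -2.38]
```

```bash
python3 -m inch '[[[0,0,-0.8,0,0,-1,80],[0,0,-0.8,0,0,-2.38,80],[0,0,-0.8,0,0,-2.38,80],[0,0,-0.8,0,0,-2.38,35],[0,0,-0.8,0,0,-2.38,35],[0,0,-0.8,0,0,-2.38,35],[0,0,-0.8,0,0,-2.38,35],[0,0,-0.8,0,0,-2.38,35]]]' 5
python3 -m inch '[[[0,0,0,0,0,0,65],[0,0,0,0,0,0,65],[0,0,0,0,0,0,65],[0,0,1.3,0,0,0,65],[0,0,2.6,0,0,0,65],[0,0,3.9,0,0,0,65],[0,0,5.2,0,0,0,65],[0,0,6.5,0,0,0,65]]]' 5
python3 -m inch '[[[0,0,1.3,0,0,0,65],[0,0,2.6,0,0,0,65],[0,0,3.9,0,0,0,65],[0,0,4.75,0,0,0,65],[0,0,4.75,0,0,0,35],[0,0,4.75,0,0,0,35],[0,0,4.75,0,0,0,35],[0,0,4.75,0,0,0,35]]]' 15
python3 -c "
from h import *
print(dirs())"
```

```text
t: 15.78
eef_pos: [0.5585, -0.3842, 0.0132]
tcp_rot: [0.0, 0.999, 0.045, 0.0]
wrist_force: [-1.2, 0.9, 5.7]
opening: 0.0461
grip_force: 5.0
t: 16.77
eef_pos: [0.5582, -0.384, 0.0124]
tcp_rot: [-0.0, 0.877, 0.481, -0.0]
wrist_force: [-0.4, 0.3, 0.4]
opening: 0.0652
grip_force: 0.0
t: 17.77
eef_pos: [0.5583, -0.384, 0.0125]
tcp_rot: [-0.0, 0.675, 0.738, -0.0]
wrist_force: [0.2, 0.7, 0.2]
opening: 0.0458
grip_force: 15.0
(array([ 0.5583, -0.384 ,  0.0125]), array([ 0.996,  0.088, -0.   ]), array([-0., -0., -1.]))
```

```bash
python3 -m inch '[[[0,0,0,0,0,1.5,35],[0,0,0,0,0,3,35],[0,0,0,0.1,1,4.6,35],[0,0,0,0.2,2.5,4.6,35],[0,0,0,0.4,4.2,4.6,35],[0,0,0,0.5,6,4.6,35],[0,0,0,0.6,8,4.6,35],[0,0,0,0.7,9.5,4.6,35]]]' 15
python3 -m inch '[[[0,0,0,0.05,1,0,35],[0,0,0,0.1,2.5,0,35],[0,0,0,0.1,4,0,35],[0,0,0,0.1,5.3,0,35],[0,0,0,0.1,6.3,0,35],[0,0,0,0.1,6.68,0,35],[0,0,0,0.1,6.68,0,35],[0,0,0,0.1,6.68,0,35]]]' 15
python3 - <<'E'
from h import *
p,y,z=dirs();print(p,np.degrees(np.arctan2(y[1],y[0])),z,((L2W(-.04,0,.06)-p)/.03).round(3),L2W(-.04,0))
E
```

```text
t: 18.77
eef_pos: [0.579, -0.0967, 0.1506]
tcp_rot: [-0.0, 0.675, 0.738, 0.0]
wrist_force: [2.0, -0.6, -1.3]
opening: 0.0453
grip_force: 15.0
t: 19.77
eef_pos: [0.5823, 0.1004, 0.1505]
tcp_rot: [0.0, 0.675, 0.738, -0.0]
wrist_force: [0.2, -0.2, -1.6]
opening: 0.0454
grip_force: 15.0
[0.5823 0.1004 0.1505] 5.049166467582859 [-0. -0. -1.] [-0.005  0.038 -3.017] [0.58214955 0.10154431 0.        ]
```

```bash
python3 -m inch '[[[0,0,0,0.02,0.04,-1,35],[0,0,0,0.02,0.04,-2,35],[0,0,0,0.02,0.04,-3,35],[0,0,0,0.02,0.04,-3.35,35],[0,0,0,0.02,0.04,-3.35,35],[0,0,0,0.02,0.04,-3.35,35]]]' 15
python3 - <<'E'
from h import *
s=snap('wrist','we');c=snap('scene','se')
for k,S in (("w",s),("s",c)): print(k,proj(S,[.5825,.1015,.067]),proj(S,[.5825,.1015,.034]))
cv2.imwrite("pics/e.png",np.hstack([s["img"][120:420,80:480],cv2.resize(c["img"][200:275,250:350],(400,300),interpolation=cv2.INTER_CUBIC)]))
E
```

```text
t: 20.52
eef_pos: [0.5836, 0.1024, 0.0512]
tcp_rot: [0.001, 0.675, 0.738, 0.001]
wrist_force: [-0.7, -0.6, -1.2]
opening: 0.0456
grip_force: 15.0
w [275.95911537 282.56210168] [276.16087389 255.85265963]
s [311.14995392 211.2735778 ] [310.37461758 219.63652479]
```

View pics/e.png

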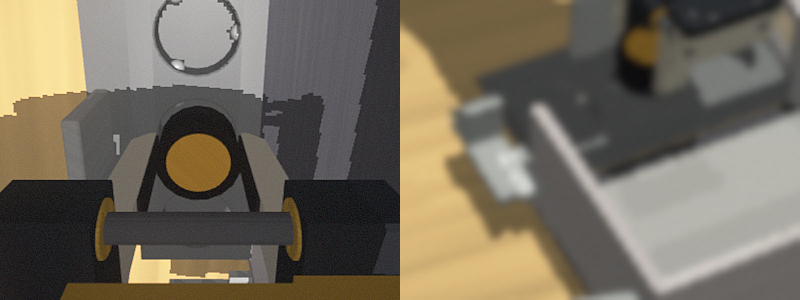

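The puck is held level over the middle pocket: brass at (199,162), rim arc visible behind it, next pocket in line at (197,33). I lower it gently.

```bash
python3 -m inch '[[[0,0,0,0,-0.02,-0.15,35],[0,0,0,0,-0.02,-0.25,35],[0,0,0,0,-0.02,-0.35,35],[0,0,0,0,-0.02,-0.35,35]]]' 15
```

```text
t: 21.12
eef_pos: [0.5827, 0.102, 0.0392]
tcp_rot: [-0.0, 0.675, 0.738, -0.0]
wrist_force: [-0.2, -0.2, -1.2]
opening: 0.0456
grip_force: 15.0
```

```bash
python3 -m inch '[[[0,0,0,0,0,-0.05,35],[0,0,0,0,0,-0.05,35]]]' 15
python3 -m inch '[[[0,0,0,0,0,0,58],[0,0,0,0,0,0,58],[0,0,0,0,0,0,58],[0,0,0,0,0,1,60],[0,0,0,0,-0.5,3.2,65],[0,0,0,0,-2,3.5,80],[0,0,0,0,-2.4,3.5,80],[0,0,0,0,-2.4,3.5,80]]]' 15
python3 - <<'E'
from h import *
s=snap('wrist','wf');print(dirs())
print(proj(s,L2W(-.04,0,.0555)),proj(s,L2W(-.04,-.064,.034)))
cv2.imwrite("pics/f.png",s["img"][0:400,80:480])
E
```

```text
t: 21.38
eef_pos: [0.5828, 0.102, 0.0381]
tcp_rot: [-0.0, 0.675, 0.738, -0.0]
wrist_force: [-0.1, -1.2, -0.7]
opening: 0.0454
grip_force: 15.0
t: 22.38
eef_pos: [0.5826, 0.0297, 0.1425]
tcp_rot: [-0.0, 0.675, 0.738, -0.0]
wrist_force: [-0.6, -0.1, 0.0]
opening: 0.0799
grip_force: 0.0
(array([0.5825, 0.0304, 0.1422]), array([ 0.996,  0.089, -0.001]), array([-0.001,  0.   , -1.   ]))
[285.90797233 130.90456655] [284.64635604 203.54170231]
```

View pics/f.png

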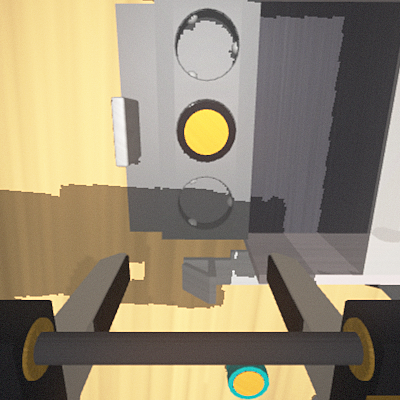

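The puck sits upright in the middle pocket at (206,131), exactly where projected; pocket0 is at (206,202), also matching. Now the other puck: find it by colour.

```bash
cat >> h.py <<'E'
def brass(s,z=.03):
    hsv=cv2.cvtColor(s["img"],cv2.COLOR_BGR2HSV)
    m=cv2.inRange(hsv,(15,150,60),(32,255,255)); n,l,st,c=cv2.connectedComponentsWithStats(m)
    out=[]
    for i in range(1,n):
        if st[i,4]<80 or not .6<st[i,2]/st[i,3]<1.6: continue
        k=cv2.dilate((l==i).astype(np.uint8),np.ones((7,7)))&~cv2.dilate((l==i).astype(np.uint8),np.ones((3,3)))
        out.append((c[i].round(1).tolist(),int(st[i,4]),np.median(s["img"][k>0],0).tolist(),onz(s,*c[i],z).round(4)[:2].tolist()))
    return out
E
python3 -m inch '[[[0,0,0,0.1,-1,1.5,80],[0,0,0,0.3,-3,2.9,80],[0,0,0,0.6,-5,2.9,80],[0,0,0,0.9,-7,2.9,80],[0,0,0,1.2,-9,2.9,80],[0,0,0,1.5,-10.6,2.9,80],[0,0,0,1.5,-11.4,2.9,80],[0,0,0,1.5,-11.4,2.9,80]]]' 15
python3 - <<'E'
from h import *
s=snap('wrist','wg');t=snap('top','tg');print(dirs())
for x in brass(s)+brass(t): print(x)
E
```

```text
t: 23.42
eef_pos: [0.6278, -0.3119, 0.2289]
tcp_rot: [-0.001, 0.675, 0.738, -0.0]
wrist_force: [-0.6, -0.1, -0.4]
opening: 0.0802
grip_force: 0.0
(array([ 0.6281, -0.3102,  0.2296]), array([ 0.996,  0.09 , -0.001]), array([-0.001,  0.001, -1.   ]))
([317.2, 52.8], 879, [220.0, 223.0, 75.0], [0.6551, -0.1645])
([286.9, 148.7], 759, [60.0, 68.0, 86.0], [0.6334, -0.2646])
```

```bash
python3 -m inch '[[[0,0,-1.3,0.17,1.54,0,80],[0,0,-2.6,0.17,1.54,0,80],[0,0,-3.9,0.17,1.54,0,80],[0,0,-5.2,0.17,1.54,0,80],[0,0,-6.5,0.17,1.54,-0.5,80],[0,0,-7.8,0.17,1.54,-1,80],[0,0,-9.1,0.17,1.54,-1.8,80],[0,0,-10.4,0.17,1.54,-2.8,80]]]' 15
python3 - <<'E'
from h import *
p,y,z=dirs();print(p,np.degrees(np.arctan2(y[1],y[0])),z,((np.array([.6332,-.2643,.0125])-p)/.03).round(2))
E
```

```text
t: 24.52
eef_pos: [0.6335, -0.2637, 0.1462]
tcp_rot: [0.0, 0.995, 0.102, 0.001]
wrist_force: [0.0, 0.5, -0.2]
opening: 0.0797
grip_force: 0.0
[ 0.6335 -0.2637  0.1462] -78.28547478802432 [ 0.001 -0.    -1.   ] [-0.01 -0.02 -4.46]
```

```bash
python3 -m inch '[[[0,0,-0.85,-0.01,-0.02,-1.5,70],[0,0,-0.85,-0.01,-0.02,-3,70],[0,0,-0.85,-0.01,-0.02,-4.46,70],[0,0,-0.85,-0.01,-0.02,-4.46,70],[0,0,-0.85,-0.01,-0.02,-4.46,35],[0,0,-0.85,-0.01,-0.02,-4.46,35],[0,0,-0.85,-0.01,-0.02,-4.46,35],[0,0,-0.85,-0.01,-0.02,-4.46,35]]]' 15
python3 - <<'E'
from h import *
print(dirs())
s=snap('wrist','wh')
for x in brass(s): print(x)
E
python3 -m inch '[[[0,0,0,0,0,1.5,35],[0,0,0,0,0,3,35],[0,0,0,0,0.5,4.6,35],[0,0,0,-0.2,2,4.6,35],[0,0,0,-0.4,4,4.6,35],[0,0,0,-0.6,5.5,4.6,35],[0,0,0,-0.8,7,4.6,35],[0,0,0,-1,8.5,4.6,35]]]' 15
python3 - <<'E'
from h import *
p,y,z=dirs();print(p,np.degrees(np.arctan2(y[1],y[0])),z,((L2W(-.04,-.064,.06)-p)/.03).round(3),L2W(-.04,-.064))
E
```

```text
t: 25.52
eef_pos: [0.6334, -0.2665, 0.0139]
tcp_rot: [0.0, 0.999, 0.045, 0.001]
wrist_force: [-1.2, 1.7, 7.3]
opening: 0.0455
grip_force: 15.0
(array([ 0.6334, -0.2665,  0.0139]), array([ 0.089, -0.996,  0.001]), array([ 0.002, -0.001, -1.   ]))
([78.4, 225.2], 3370, [200.0, 206.0, 60.0], [0.6561, -0.1654])
([277.9, 280.5], 2956, [27.0, 31.0, 38.0], [0.6343, -0.2669])
t: 26.58
eef_pos: [0.6023, -0.01, 0.1508]
tcp_rot: [0.0, 0.999, 0.045, 0.0]
wrist_force: [0.6, 0.5, -0.6]
opening: 0.0449
grip_force: 15.0
[ 0.6023 -0.01    0.1508] -84.89375827945972 [ 0.001 -0.    -1.   ] [-0.487  1.593 -3.027] [0.58767865 0.0377836  0.        ]
```

```bash
python3 -m inch '[[[0,0,1.3,-0.2,0.6,0,35],[0,0,2.6,-0.4,1.2,0,35],[0,0,3.9,-0.47,1.6,0,35],[0,0,5.2,-0.47,1.6,0,35],[0,0,6.5,-0.47,1.6,0,35],[0,0,7.8,-0.47,1.6,0,35],[0,0,9.1,-0.47,1.6,0,35],[0,0,10.4,-0.47,1.6,0,35]]]' 15
python3 - <<'E'
from h import *
p,y,z=dirs();print(p,np.degrees(np.arctan2(y[1],y[0])),z,((L2W(-.0395,-.064,.0525)-p)/.03).round(3))
E
```

```text
t: 27.58
eef_pos: [0.5886, 0.0365, 0.1507]
tcp_rot: [0.0, 0.715, 0.699, 0.0]
wrist_force: [0.4, 0.2, -0.8]
opening: 0.0453
grip_force: 15.0
[0.5886 0.0365 0.1507] -1.3748347805694052 [ 0. -0. -1.] [-0.014  0.044 -3.273]
```

```bash
python3 -m inch '[[[0,0,0.8,-0.01,0.04,-1,35],[0,0,0.8,-0.01,0.04,-2,35],[0,0,0.8,-0.01,0.04,-3,35],[0,0,0.8,-0.01,0.04,-3.27,35],[0,0,0.8,-0.01,0.04,-3.27,35],[0,0,0.8,-0.01,0.04,-3.27,35]]]' 15
python3 - <<'E'
from h import *
s=snap('wrist','wi');print(dirs())
for x in brass(s,.068): print(x)
E
```

```text
t: 28.32
eef_pos: [0.589, 0.0378, 0.0534]
tcp_rot: [0.001, 0.677, 0.736, 0.001]
wrist_force: [0.5, -0.4, -0.5]
opening: 0.0455
grip_force: 15.0
(array([0.5889, 0.0378, 0.0534]), array([0.997, 0.082, 0.002]), array([ 0.002, -0.   , -1.   ]))
([275.1, 156.0], 3557, [56.0, 60.0, 73.0], [0.5821, 0.1029])
([277.9, 280.4], 2951, [27.0, 28.0, 33.0], [0.5889, 0.0375])
```

```bash
python3 -m inch '[[[0,0,0,-0.01,0,-0.15,35],[0,0,0,-0.01,0,-0.3,35],[0,0,0,-0.01,0,-0.4,35],[0,0,0,-0.01,0,-0.45,35],[0,0,0,-0.01,0,-0.45,35]]]' 15
```

```text
t: 29.0
eef_pos: [0.5881, 0.0378, 0.0389]
tcp_rot: [0.0, 0.677, 0.736, 0.0]
wrist_force: [-0.8, 0.0, 1.5]
opening: 0.0457
grip_force: 15.0
```

```bash
python3 -m inch '[[[0,0,0,0,0,0,58],[0,0,0,0,0,0,58],[0,0,0,0,0,0,58],[0,0,0,0,0,1.5,60],[0,0,0,0,0,3.5,60],[0,0,0,0,0,5.5,60],[0,0,0,0,1,7,60],[0,0,0,-0.1,2.5,7,60]]]' 15
python3 -m inch '[[[0,0,0,-0.1,1.5,0,60],[0,0,0,-0.1,3,0,60],[0,0,0,-0.2,5,0,60],[0,0,0,-0.2,6.5,0,60],[0,0,0,-0.27,7.7,0,60],[0,0,0,-0.27,8,0,60],[0,0,0,-0.27,8,0,60],[0,0,0,-0.27,8,0,60]]]'
python3 - <<'E'
from h import *
s=snap('wrist','wj');t=snap('top','tj');print(dirs())
for X in ([.5768,.4039,.094],[.562,.411,.004]): print(proj(s,X))
print([b for b in brass(t,.055)])
cv2.imwrite("pics/j.png",s["img"])
E
```

```text
t: 30.0
eef_pos: [0.5865, 0.1131, 0.2527]
tcp_rot: [0.002, 0.678, 0.735, 0.003]
wrist_force: [-0.5, -0.2, -0.4]
opening: 0.0598
grip_force: 0.0
t: 31.0
eef_pos: [0.5772, 0.3516, 0.2487]
tcp_rot: [0.0, 0.678, 0.735, -0.0]
wrist_force: [0.6, -0.3, 0.4]
opening: 0.06
grip_force: 0.0
(array([0.5772, 0.3517, 0.2488]), array([0.997, 0.081, 0.   ]), array([ 0., -0., -1.]))
[281.96268454 147.51726746]
[269.78751228 133.3786442 ]
[]
```

View pics/j.png

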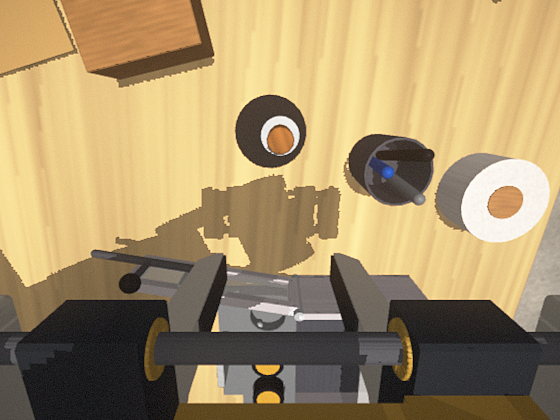

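Wrist view: handle top centre (280,140), collar (280,135), pad centre (270.5,131), pen pot rim (398,172).

Run:
```python
from h import *
s=load("wj");t=load("top");c=load("scene")
print("top",onz(s,280,140,.094),"collar",onz(s,280,135,.024),"pad",onz(s,270.5,131,.004),"pot",onz(s,398,172,.09))
f=1.4
print("from top",onz(t,172/f,300/f,.094),"scene",onz(c,567/f,249/f,.094),tri((s,280,140),(t,172/f,300/f)),tri((s,280,140),(c,567/f,249/f)))
```

```text
top [0.57425328 0.41098719 0.094     ] collar [0.57467902 0.41133991 0.024     ] pad [0.56267369 0.41395122 0.004     ] pot [0.6977188  0.38861784 0.09      ]
from top [0.57694147 0.40446182 0.094     ] scene [0.57527587 0.40520122 0.094     ] (array([0.5762732 , 0.40955392, 0.07951864]), [0.0018553913896578872, 0.0018553913896581225]) (array([0.57312098, 0.40956575, 0.09047603]), [0.0016426399273123298, 0.0016426399273124343])
```

```bash
python3 -m inch '[[[0,0,0,-0.08,1.2,0,60],[0,0,0,-0.08,1.95,-1,60],[0,0,0,-0.08,1.95,-3,60],[0,0,0,-0.08,1.95,-5,60],[0,0,0,-0.08,1.95,-6.63,60],[0,0,0,-0.08,1.95,-6.63,40],[0,0,0,-0.08,1.95,-6.63,26],[0,0,0,-0.08,1.95,-6.63,26]]]' 5
python3 -m inch '[[[0,0,0,0,0,0,26],[0,0,0,0,0,0,26]]]' 5
```

```text
t: 32.1
eef_pos: [0.5757, 0.4119, 0.0527]
tcp_rot: [0.001, 0.677, 0.736, 0.002]
wrist_force: [-0.2, 0.1, -0.8]
opening: 0.0346
grip_force: 0.0
t: 32.35
eef_pos: [0.5745, 0.4117, 0.0514]
tcp_rot: [-0.0, 0.677, 0.736, 0.0]
wrist_force: [-4.9, -0.7, 8.3]
opening: 0.028
grip_force: 5.0
```

Run:
```python
from h import *
s=snap('wrist','wk');print(dirs())
p=dirs()[0]
print(proj(s,[p[0],p[1],.094]))
hsv=cv2.cvtColor(s["img"],cv2.COLOR_BGR2HSV)
m=cv2.inRange(hsv,(5,110,60),(16,255,255));n,l,st,c=cv2.connectedComponentsWithStats(m)
for i in range(1,n):
    if st[i,4]>300: print(c[i].round(1),st[i],onz(s,*c[i],.094).round(4))
```

```text
(array([0.5745, 0.4117, 0.0515]), array([0.997, 0.082, 0.001]), array([ 0.001,  0.001, -1.   ]))
[278.27644218 311.26382678]
[67.1 65.5] [    0     0   158   144 17661] [0.4921 0.5057 0.094 ]
[277.9 284.9] [ 248  231   61  101 4765] [0.5732 0.425  0.094 ]
```

```bash
python3 -m inch '[[[0,0,0,0,0,0,60],[0,0,0,0,0,0,60],[0,0,-1.3,0,0,0,60],[0,0,-2.6,0,0,0,60],[0,0,-3.9,0,0,0,60],[0,0,-5.2,0,0,0,60],[0,0,-6.5,0,0,0,60],[0,0,-7.8,0,0,0,60]]]' 5
python3 -m inch '[[[0,0,-1.3,0,0,0,60],[0,0,-2.6,0,0,0,60],[0,0,-3.5,0,0,0,60],[0,0,-3.5,0,0,0,40],[0,0,-3.5,0,0,0,26],[0,0,-3.5,0,0,0,26],[0,0,-3.5,0,0,0,26],[0,0,-3.5,0,0,0,26]]]' 45
python3 - <<'E'
from h import *
p,y,z=dirs();print(p,np.degrees(np.arctan2(y[1],y[0])),z)
E
```

```text
t: 33.4
eef_pos: [0.5745, 0.4113, 0.0497]
tcp_rot: [0.0, 0.961, 0.275, 0.0]
wrist_force: [0.7, -0.4, -0.2]
opening: 0.0599
grip_force: 0.0
t: 34.4
eef_pos: [0.5744, 0.4113, 0.0497]
tcp_rot: [0.0, 0.999, 0.038, -0.0]
wrist_force: [0.2, -0.2, -0.1]
opening: 0.0278
grip_force: 36.1
[0.5744 0.4113 0.0497] -85.64084837160576 [-0. -0. -1.]
```

```bash
python3 -m inch '[[[0,0,0,0,0,1,26],[0,0,0,0,0,2.5,26],[0,0,0,0,-0.5,4.2,26],[0,0,0,0.1,-2,4.2,26],[0,0,0,0.1,-3.8,4.2,26],[0,0,0,0.2,-5.6,4.2,26],[0,0,0,0.2,-7.4,4.2,26],[0,0,0,0.27,-9,4.2,26]]]' 45
python3 -m inch '[[[0,0,0,0,-0.8,0,26],[0,0,0,0,-1.32,0,26],[0,0,0,0,-1.32,0,26],[0,0,0,0,-1.32,0,26]]]' 45
python3 - <<'E'
from h import *
p,y,z=dirs();print(p,np.degrees(np.arctan2(y[1],y[0])),z,((np.array([.5825,.1018,.1095])-p)/.03).round(3))
E
```

```text
t: 35.4
eef_pos: [0.5821, 0.1394, 0.1756]
tcp_rot: [0.0, 0.999, 0.038, -0.0]
wrist_force: [0.5, -0.0, -2.6]
opening: 0.0277
grip_force: 36.1
t: 35.9
eef_pos: [0.5825, 0.1026, 0.1757]
tcp_rot: [-0.0, 0.999, 0.038, -0.0]
wrist_force: [0.2, -0.1, -1.9]
opening: 0.0272
grip_force: 36.1
[0.5825 0.1026 0.1757] -85.64084837160576 [-0.  0. -1.] [ 0.    -0.027 -2.207]
```

```bash
python3 -m inch '[[[0,0,0,0,-0.03,-0.8,26],[0,0,0,0,-0.03,-1.6,26],[0,0,0,0,-0.03,-2.2,26],[0,0,0,0,-0.03,-2.3,26],[0,0,0,0,-0.03,-2.4,26],[0,0,0,0,-0.03,-2.45,26],[0,0,0,0,-0.03,-2.5,26],[0,0,0,0,-0.03,-2.5,26]]]' 45
```

```text
t: 36.9
eef_pos: [0.5828, 0.1009, 0.101]
tcp_rot: [-0.0, 0.999, 0.038, 0.0]
wrist_force: [1.1, 0.6, -2.5]
opening: 0.028
grip_force: 36.0
```

```bash
python3 -m inch '[[[0,0,0,-0.01,0.03,-0.05,26],[0,0,0,-0.01,0.03,-0.1,26],[0,0,0,-0.01,0.03,-0.15,26],[0,0,0,-0.01,0.03,-0.15,26]]]' 55
python3 -m inch '[[[0,0,0,0,0,-0.05,26],[0,0,0,0,0,-0.1,26],[0,0,0,0,0,-0.15,26],[0,0,0,0,0,-0.15,26]]]' 55
```

```text
t: 37.4
eef_pos: [0.5835, 0.1017, 0.0975]
tcp_rot: [0.0, 0.999, 0.038, 0.002]
wrist_force: [2.3, -1.4, 3.5]
opening: 0.0274
grip_force: 36.1
t: 37.9
eef_pos: [0.5818, 0.1017, 0.0911]
tcp_rot: [0.0, 0.999, 0.038, -0.001]
wrist_force: [0.2, 0.0, -1.7]
opening: 0.0276
grip_force: 36.1
```

```bash
python3 -m inch '[[[0,0,0,0,0,-0.05,26],[0,0,0,0,0,-0.1,26],[0,0,0,0,0,-0.1,26]]]' 55
python3 -m inch '[[[0,0,0,0,0,-0.05,26],[0,0,0,0,0,-0.1,26],[0,0,0,0,0,-0.1,26]]]' 55
```

```text
t: 38.28
eef_pos: [0.5829, 0.1018, 0.0896]
tcp_rot: [-0.0, 0.999, 0.038, 0.001]
wrist_force: [-0.5, 0.4, 5.5]
opening: 0.0279
grip_force: 36.1
t: 38.65
eef_pos: [0.5853, 0.102, 0.0895]
tcp_rot: [-0.0, 0.999, 0.038, 0.004]
wrist_force: [-0.7, -0.9, 25.0]
opening: 0.0271
grip_force: 36.1
```

```bash
python3 -m inch '[[[0,0,0,0,0,0.15,26],[0,0,0,0,0,0.8,26],[0,0,0,0,0,1.6,26],[0,0,0,0.1,-1.2,1.6,26],[0,0,0,0.18,-2.13,1.6,26],[0,0,0,0.18,-2.13,1.6,26],[0,0,0,0.18,-2.13,1.6,26]]]' 55
python3 - <<'E'
from h import *
p,y,z=dirs();print(p,z,((np.array([.5882,.0378,.101])-p)/.03).round(3))
s=snap("wrist","wl")
for b in brass(s,.044): print(b)
E
```

```text
t: 39.52
eef_pos: [0.5874, 0.0383, 0.1334]
tcp_rot: [-0.0, 0.999, 0.038, -0.0]
wrist_force: [0.4, 0.6, -1.9]
opening: 0.0277
grip_force: 36.1
[0.5874 0.0383 0.1334] [-0.001  0.    -1.   ] [ 0.027 -0.017 -1.08 ]
([525.0, 153.3], 1274, [190.0, 196.0, 48.5], [0.6567, -0.1532])
([202.6, 213.5], 1247, [40.0, 41.0, 45.0], [0.5872, 0.1012])
```

```bash
python3 -m inch '[[[0,0,0,0.03,-0.02,-0.4,26],[0,0,0,0.03,-0.02,-0.8,26],[0,0,0,0.03,-0.02,-1,26],[0,0,0,0.03,-0.02,-1.08,26],[0,0,0,0.03,-0.02,-1.14,26],[0,0,0,0.03,-0.02,-1.2,26],[0,0,0,0.03,-0.02,-1.24,26],[0,0,0,0.03,-0.02,-1.24,26]]]' 55
python3 -m inch '[[[0,0,0,0,0,-0.05,26],[0,0,0,0,0,-0.1,26],[0,0,0,0,0,-0.15,26],[0,0,0,0,0,-0.2,26],[0,0,0,0,0,-0.25,26],[0,0,0,0,0,-0.25,26]]]' 55
```

```text
t: 40.58
eef_pos: [0.5907, 0.0373, 0.0993]
tcp_rot: [0.0, 0.999, 0.038, 0.003]
wrist_force: [-1.1, 1.2, 17.0]
opening: 0.0278
grip_force: 36.1
t: 41.32
eef_pos: [0.589, 0.0372, 0.0896]
tcp_rot: [-0.0, 0.999, 0.038, 0.001]
wrist_force: [-0.6, 0.4, 4.2]
opening: 0.0277
grip_force: 36.1
```

```bash
python3 -m inch '[[[0,0,0,0,0,-0.05,26],[0,0,0,0,0,-0.1,26],[0,0,0,0,0,-0.1,26]]]' 55
python3 -m inch '[[[0,0,0,0,0,0.15,26],[0,0,0,0,0,1,26],[0,0,0,0,0,2,26],[0,0,0,0,0,3.1,26],[0,0,0,-0.2,1.5,3.1,26],[0,0,0,-0.3,3.3,3.1,26],[0,0,0,-0.4,5.1,3.1,26],[0,0,0,-0.5,7,3.1,26]]]' 55
python3 - <<'E'
from h import *
p,y,z=dirs();print(p,z,((np.array([.563,.4125,.0505])-p)/.03).round(3))
s=snap("scene","s6");t=snap("top","t6")
for b in brass(t,.044): print(b)
E
```

```text
t: 41.7
eef_pos: [0.5913, 0.0374, 0.0894]
tcp_rot: [0.0, 0.999, 0.038, 0.004]
wrist_force: [-0.9, 1.5, 25.0]
opening: 0.0278
grip_force: 36.1
t: 42.7
eef_pos: [0.5729, 0.2486, 0.1784]
tcp_rot: [0.0, 0.999, 0.037, -0.001]
wrist_force: [0.5, -1.3, -2.2]
opening: 0.0278
grip_force: 36.1
[0.5729 0.2486 0.1784] [-0.001 -0.001 -1.   ] [-0.33   5.463 -4.263]
```

```bash
python3 -m inch '[[[0,0,0,-0.1,1.6,0,26],[0,0,0,-0.2,3.4,0,26],[0,0,0,-0.33,4.9,0,26],[0,0,0,-0.33,5.46,-0.8,26],[0,0,0,-0.33,5.46,-2.2,26],[0,0,0,-0.33,5.46,-3.5,26],[0,0,0,-0.33,5.46,-4.1,26],[0,0,0,-0.33,5.46,-4.2,26]]]' 55
python3 -m inch '[[[0,0,0,0,0,-0.04,26],[0,0,0,0,0,-0.08,26],[0,0,0,0,0,-0.1,26]]]' 55
```

```text
t: 43.8
eef_pos: [0.5634, 0.4105, 0.0522]
tcp_rot: [0.0, 0.999, 0.038, -0.001]
wrist_force: [-0.0, -0.7, -2.5]
opening: 0.0275
grip_force: 36.1
t: 44.18
eef_pos: [0.564, 0.4112, 0.0509]
tcp_rot: [-0.0, 0.999, 0.038, 0.001]
wrist_force: [0.6, -0.2, -2.6]
opening: 0.0281
grip_force: 36.1
```

```bash
python3 -m inch '[[[0,0,0,0,0,-0.03,26],[0,0,0,0,0,-0.03,26]]]' 55
python3 -m inch '[[[0,0,0,0,0,0,60],[0,0,0,0,0,0,60],[0,0,0,0,0,0,60],[0,0,0,0,0,1.5,60],[0,0,0,0,0,3.5,60],[0,0,0,0,-1,5.5,60],[0,0,0,0,-2,6.4,60],[0,0,0,0,-2,6.4,60]]]' 20
python3 - <<'E'
from h import *
print(dirs());s=snap("wrist","wm");c=snap("scene","s7");t=snap("top","t7")
cv2.imwrite("pics/fin1.png",np.hstack([cv2.resize(t["img"][120:240,120:280],(400,300),interpolation=cv2.INTER_CUBIC),cv2.resize(c["img"][150:285,250:430],(400,300),interpolation=cv2.INTER_CUBIC)]))
E
```

```text
t: 44.42
eef_pos: [0.5639, 0.4112, 0.0497]
tcp_rot: [-0.0, 0.999, 0.038, 0.0]
wrist_force: [-1.4, -1.0, 2.0]
opening: 0.0278
grip_force: 36.1
t: 45.42
eef_pos: [0.5648, 0.35, 0.2442]
tcp_rot: [-0.001, 0.999, 0.037, 0.002]
wrist_force: [0.6, 1.0, -0.9]
opening: 0.06
grip_force: 0.0
(array([0.5648, 0.35  , 0.2442]), array([ 0.073, -0.997, -0.002]), array([ 0.004,  0.002, -1.   ]))
```

View pics/fin1.png

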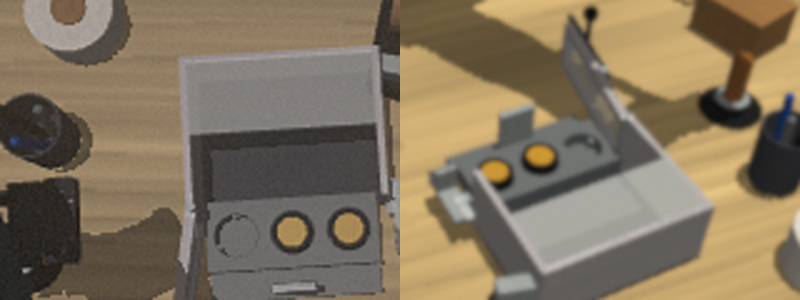

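Both pucks sit flush in the middle pocket and pocket0 (left crop (292,232), (349,229)). The tool stands upright on its pad (right crop (740,80)). Next: rotate back, grip the tab and push in.

```bash
python3 -m inch '[[[0,0,1.3,-0.2,-1.5,0,40],[0,0,2.6,-0.4,-3.2,0,40],[0,0,3.9,-0.7,-5,0,40],[0,0,5.2,-1,-6.5,0,40],[0,0,6.5,-1.3,-7.8,0,40],[0,0,7.8,-1.54,-8.45,0,28],[0,0,9.1,-1.54,-8.45,0,28],[0,0,10.4,-1.54,-8.45,0,28]]]' 20
python3 - <<'E'
from h import *
p,y,z=dirs();print(p,(4.96-np.degrees(np.arctan2(y[1],y[0])))/8,z,((L2W(-.104,0,.041)-p)/.03).round(3))
E
```

```text
t: 46.58
eef_pos: [0.5171, 0.0979, 0.2397]
tcp_rot: [-0.001, 0.72, 0.694, -0.001]
wrist_force: [-0.2, 0.5, 0.4]
opening: 0.0282
grip_force: 0.0
[0.5171 0.0979 0.2397] 0.8851370495826817 [-0.002 -0.    -1.   ] [ 0.043 -0.063 -6.623]
```

```bash
python3 -m inch '[[[0,0,0.89,0.05,-0.06,0,28],[0,0,0.89,0.05,-0.06,-1.5,28],[0,0,0.89,0.05,-0.06,-3.2,28],[0,0,0.89,0.05,-0.06,-4.9,28],[0,0,0.89,0.05,-0.06,-6.6,28],[0,0,0.89,0.05,-0.06,-6.6,28],[0,0,0.89,0.05,-0.06,-6.6,5],[0,0,0.89,0.05,-0.06,-6.6,5]]]' 30
python3 -m inch '[[[0,0,0,0,0,0,5],[0,0,0,0.6,0.05,0,5],[0,0,0,1.3,0.11,0,5],[0,0,0,2.1,0.18,0,5],[0,0,0,2.9,0.25,0,5],[0,0,0,3.7,0.32,0,5],[0,0,0,4.3,0.37,0,5],[0,0,0,4.65,0.4,0,5]]]' 30
python3 -m inch '[[[0,0,0,0.06,0,0,5],[0,0,0,0.12,0.01,0,5],[0,0,0,0.12,0.01,0,5]]]' 30
```

```text
t: 47.58
eef_pos: [0.5199, 0.096, 0.0444]
tcp_rot: [0.001, 0.678, 0.735, 0.001]
wrist_force: [2.2, 0.0, -0.5]
opening: 0.0127
grip_force: 0.8
t: 48.58
eef_pos: [0.6587, 0.1078, 0.0443]
tcp_rot: [-0.0, 0.678, 0.735, -0.0]
wrist_force: [-48.7, -4.1, 27.7]
opening: 0.0095
grip_force: 30.0
t: 48.95
eef_pos: [0.6584, 0.1078, 0.0443]
tcp_rot: [-0.003, 0.678, 0.735, -0.003]
wrist_force: [-24.5, -3.4, 22.7]
opening: 0.0102
grip_force: 30.0
```

```bash
python3 -m inch '[[[0,0,0,-0.12,-0.01,0,5],[0,0,0,-0.12,-0.01,0,28],[0,0,0,-0.12,-0.01,0,28],[0,0,0,-0.12,-0.01,0,28],[0,0,0,-0.12,-0.01,1.5,28],[0,0,0,-0.12,-0.01,3.5,28],[0,0,0,-0.12,-0.01,5.5,45],[0,0,0,-0.6,0.5,6,60]]]' 30
python3 - <<'E'
from h import *
s=load("wj");t=load("t7")
print("wrist knob",onz(s,129.5,284,.112),"model",knobpose(1.75,0))
m=snap("wrist","wn");tt=snap("top","t8")
print("tab model px top",proj(tt,L2W(.036,0,.07)))
for b in brass(tt,.044): print(b)
p,y,z=dirs();print(p,np.degrees(np.arctan2(y[1],y[0])),((knobpose(1.75,0)-p)/.03).round(2))
E
```

```text
t: 49.95
eef_pos: [0.6456, 0.1227, 0.2273]
tcp_rot: [0.002, 0.678, 0.735, 0.002]
wrist_force: [0.3, -0.5, -0.1]
opening: 0.0438
grip_force: 0.0
wrist knob [0.42588177 0.24895173 0.112     ] model [0.42469913 0.25019027 0.112     ]
tab model px top [234.60544889 188.0701183 ]
[0.6436 0.1244 0.2245] 4.701808314957851 [-7.3   4.19 -3.75]
```

```bash
python3 -m inch '[[[0,0,-1.3,-1,0.6,0,60],[0,0,-2.6,-2,1.2,0,60],[0,0,-3.9,-3,1.8,0,60],[0,0,-5.2,-4,2.4,0,60],[0,0,-6.5,-5,3,0,60],[0,0,-7.8,-6,3.6,0,60],[0,0,-9.1,-7,4,-0.5,60],[0,0,-10.4,-7.3,4.18,-1,60]]]' 25
python3 -m inch '[[[0,0,-1.2,0,0,0,60],[0,0,-2.1,0,0,0,60],[0,0,-2.1,0,0,0,60]]]' 25
python3 - <<'E'
from h import *
p,y,z=dirs();print(p,np.degrees(np.arctan2(y[1],y[0])),((np.array([.4252,.2497,.095])-p)/.03).round(2))
s=snap("wrist","wo");print("knob px",proj(s,[.4252,.2497,.112]))
g=cv2.cvtColor(s["img"],cv2.COLOR_BGR2GRAY);u,v=proj(s,[.4252,.2497,.112]).astype(int)
m=(g[v-45:v+45,u-45:u+45]<45).astype(np.uint8);m=cv2.morphologyEx(m,cv2.MORPH_OPEN,np.ones((9,9)))
n,l,st,c=cv2.connectedComponentsWithStats(m)
for i in range(1,n): print(st[i],c[i]+[u-45,v-45],onz(s,*(c[i]+[u-45,v-45]),.112))
E
```

```text
t: 51.05
eef_pos: [0.4229, 0.2485, 0.1909]
tcp_rot: [0.001, 0.995, 0.097, -0.002]
wrist_force: [0.5, -1.0, -0.5]
opening: 0.0596
grip_force: 0.0
t: 51.42
eef_pos: [0.4243, 0.248, 0.1914]
tcp_rot: [0.001, 0.999, -0.046, -0.001]
wrist_force: [0.3, 0.2, -0.8]
opening: 0.06
grip_force: 0.0
[0.4243 0.248  0.1914] -95.2774060829072 [ 0.03  0.06 -3.21]
knob px [275.03948177 221.64746962]
[ 36  35  22  23 355] [276.34084507 221.82816901] [0.42494746 0.24866033 0.112     ]
```

```bash
python3 -m inch '[[[0,0,0,0.02,0.04,-1.2,60],[0,0,0,0.02,0.04,-2.4,60],[0,0,0,0.02,0.04,-3.2,60],[0,0,0,0.02,0.04,-3.2,40],[0,0,0,0.02,0.04,-3.2,15],[0,0,0,0.02,0.04,-3.2,15],[0,0,0,0.02,0.04,-3.2,15],[0,0,0,0.02,0.04,-3.2,15]]]' 25
python3 -m inch '[[[0,0,0,0.12,-0.01,0.12,15],[0,0,0,0.22,-0.02,0.25,15],[0,0,0,0.35,-0.03,0.36,15],[0,0,0,0.47,-0.04,0.47,15],[0,0,0,0.6,-0.06,0.56,15],[0,0,0,0.72,-0.07,0.64,15],[0,0,0,0.72,-0.07,0.64,15]]]' 25
python3 - <<'E'
from h import *
p,y,z=dirs();print(p,np.degrees(np.arctan2(y[1],y[0])))
for g in (1.75,1.625,1.5,1.375,1.25,1.125,1,.875): print(g,((knobpose(g,.35)-p)/.03).round(2)[:2],round(np.degrees(1.75-g)/8,2))
E
```

```text
t: 52.48
eef_pos: [0.4259, 0.2497, 0.0976]
tcp_rot: [-0.0, 0.999, -0.047, 0.0]
wrist_force: [-1.2, 0.3, 3.6]
opening: 0.0203
grip_force: 25.0
t: 53.35
eef_pos: [0.4477, 0.2475, 0.1165]
tcp_rot: [-0.0, 0.999, -0.047, 0.0]
wrist_force: [-0.7, 0.9, -1.7]
opening: 0.0204
grip_force: 25.0
[0.4477 0.2475 0.1165] -95.3914633908828
1.75 [-0.04  0.02] 0.0
1.625 [-0.16 -0.68] 0.9
1.5 [-0.18 -1.39] 1.79
1.375 [-0.12 -2.1 ] 2.69
1.25 [ 0.03 -2.79] 3.58
1.125 [ 0.27 -3.46] 4.48
1 [ 0.59 -4.1 ] 5.37
0.875 [ 0.99 -4.69] 6.27
```

```bash
python3 -m inch '[[[0,0,0.9,-0.12,-0.7,0,15],[0,0,1.79,-0.14,-1.41,0,15],[0,0,2.69,-0.08,-2.12,0,15],[0,0,3.58,0.07,-2.81,0,15],[0,0,4.48,0.31,-3.48,0,15],[0,0,5.37,0.63,-4.12,0,15],[0,0,6.27,1.03,-4.71,0,15],[0,0,6.27,1.03,-4.71,0,15]]]' 25
python3 - <<'E'
from h import *
p,y,z=dirs();print(p,np.degrees(np.arctan2(y[1],y[0])))
for g in (.875,.75,.625,.5,.375,.25,.125,0): print(g,((knobpose(g,.35)-p)/.03).round(2)[:2],round(np.degrees(.875-g)/8,2))
E
```

```text
t: 54.35
eef_pos: [0.4787, 0.1055, 0.116]
tcp_rot: [0.0, 0.925, 0.38, 0.0]
wrist_force: [0.7, 1.7, -6.0]
opening: 0.0204
grip_force: 25.0
[0.4787 0.1055 0.116 ] -45.32415936738454
0.875 [-0.05  0.05] 0.0
0.75 [ 0.42 -0.49] 0.9
0.625 [ 0.95 -0.96] 1.79
0.5 [ 1.53 -1.37] 2.69
0.375 [ 2.16 -1.7 ] 3.58
0.25 [ 2.83 -1.94] 4.48
0.125 [ 3.52 -2.11] 5.37
0 [ 4.23 -2.18] 6.27
```

```bash
python3 -m inch '[[[0,0,0.9,0.44,-0.51,0,15],[0,0,1.79,0.97,-0.98,0,15],[0,0,2.69,1.55,-1.39,0,15],[0,0,3.58,2.18,-1.72,0,15],[0,0,4.48,2.85,-1.96,0,15],[0,0,5.37,3.54,-2.13,0,15],[0,0,5.8,3.89,-2.17,0,15],[0,0,6.15,4.16,-2.19,0,15]]]' 25
python3 - <<'E'
from h import *
p,y,z=dirs();print(p,np.degrees(np.arctan2(y[1],y[0])),((knobpose(0,.35)-p)/.03).round(2),((knobpose(0,0)-p)/.03).round(2))
E
```

```text
t: 55.35
eef_pos: [0.6032, 0.0407, 0.1165]
tcp_rot: [0.0, 0.682, 0.731, -0.0]
wrist_force: [0.9, -2.7, 0.2]
opening: 0.0206
grip_force: 25.0
[0.6032 0.0407 0.1165] 3.9550376353216876 [ 0.08 -0.02  0.49] [ 0.14 -0.74 -0.15]
```

```bash
python3 -m inch '[[[0,0,0.12,0.05,0,0,15],[0,0,0.12,0.1,-0.01,0,15],[0,0,0.12,0.1,-0.01,0,15]]]' 25
```

```text
t: 55.72
eef_pos: [0.6058, 0.0404, 0.1164]
tcp_rot: [0.0, 0.676, 0.737, 0.0]
wrist_force: [0.7, -2.1, -0.8]
opening: 0.0207
grip_force: 25.0
```

Now 1 mm further inward, then lower the bar along its arc.

```bash
python3 -m inch '[[[0,0,0,0.04,0,0,15],[0,0,0,0.05,-0.12,-0.08,15],[0,0,0,0.06,-0.25,-0.17,15],[0,0,0,0.07,-0.37,-0.28,15],[0,0,0,0.08,-0.5,-0.39,15],[0,0,0,0.09,-0.62,-0.52,15],[0,0,0,0.09,-0.73,-0.64,15],[0,0,0,0.09,-0.73,-0.64,15]]]' 25
```

```text
t: 56.72
eef_pos: [0.6079, 0.0191, 0.0974]
tcp_rot: [-0.001, 0.676, 0.737, -0.0]
wrist_force: [-7.5, 2.8, 7.3]
opening: 0.0205
grip_force: 25.0
```

```bash
python3 -m inch '[[[0,0,0,0,0,0,50],[0,0,0,0,0,0,50],[0,0,0,0,0,0,50],[0,0,0,0,0,1.5,50],[0,0,0,0,0,3,50],[0,0,0,-1.5,0,4,50],[0,0,0,-3.5,0,5,50],[0,0,0,-5.5,0,5,50]]]' 25
python3 - <<'E'
from h import *
t=snap("top","t9");c=snap("scene","s9");print(proj(t,knobpose(0,0)),proj(c,knobpose(0,0)),proj(t,L2W(.036,0,.07)))
cv2.imwrite("pics/fin2.png",np.hstack([cv2.resize(t["img"][130:230,180:313],(400,300),interpolation=cv2.INTER_CUBIC),cv2.resize(c["img"][150:285,250:430],(400,300),interpolation=cv2.INTER_CUBIC)]))
E
```

```text
t: 57.72
eef_pos: [0.4447, 0.0182, 0.2487]
tcp_rot: [0.002, 0.676, 0.737, 0.001]
wrist_force: [0.1, 0.1, 0.8]
opening: 0.0503
grip_force: 0.0
[266.67304264 205.16806921] [287.10486205 212.8593564 ] [234.60544889 188.0701183 ]
```

View pics/fin2.png

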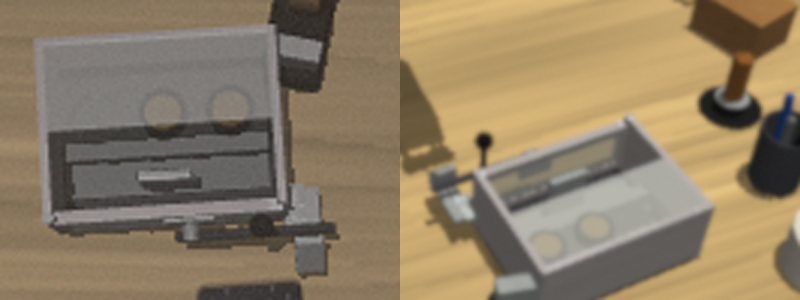

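The gate is shut with the bar dropped behind its catch (knob at (262,222), as at the start). The tray is in with both medals under the roof, and the tool stands on its pad.

```bash
python3 -c "
from workcell import arm
print(arm.close_job())"
```

```text
the job is handed in; nothing more can be done
None
```

Job handed in at about 58 s: both pucks pressed home with the tool (pocket0 and the middle pocket), tool back upright on its pad, tray in, gate shut with the bar down behind its catch, tape and pen pot not touched; the wrist force briefly reached about 49 N as the tray met its inner stop.

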